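Unlock a bench scale's calibration lock with its square key

TASK

Take the square T-key out of the wooden holder, feel it into the recessed square socket on the front strip of the bench scale until it is fully home, then turn it clockwise (seen from above) to its stop to put the scale in calibration mode, and leave the key standing in the lock. The socket sits on a light spring, so be gentle: do not push it in more than 8 mm and do not ram the key against the scale. Leave the reference weights and the round-headed pin where they are.

Things in the scene. Friction and masses are not known exactly. Their poses are not given: they have to be found in the camera images.
- key: Loose steel T-key, 0.08 to 0.17 kg. Origin: centre of the shank's lower tip, z up the shank. Shank 10 x 10 mm square (sides along its x and y), 60 mm long; the last 2 mm of the tip step down to 8 x 8 mm. Handle on top: crossbar 52 mm long (x), 12 mm wide (y), 14 mm high, centre 67 mm above the tip. Starts upright in one of the holder's holes, tip 10 mm above the bench.
- pin: Round-headed adjusting pin, a bystander: round steel shank 10 mm in diameter and 60 mm long, round head 24 mm in diameter and 14 mm high on top. Origin at the lower tip, z up the shank. It stands in the holder's other hole.
- holder: Wooden block fixed to the bench, 50 (its x) x 160 (its y) x 35 mm high, origin at the centre of its underside. Two round blind holes, 16 mm in diameter and 25 mm deep, at its y = -45 and +45 mm; either may hold the key.
- scale: Bench scale fixed to the bench, housing 280 x 280 mm, 90 mm high, origin at the centre of its underside, x pointing away from its front. The front 90 mm is a flat grey strip, top 90 mm above the bench, with the round lock opening; behind it the steel pan, top 100 mm above the bench, starts 65 mm behind the opening's centre. Small display at the far right, up to 190 mm high.
- lock_mouth (a point): Centre of the round lock opening (34 mm across) in the strip, level with the strip's top; x, y as the scale's, z up. 8 mm below lies the flat aluminium face of the lock core, filling the opening, with the square socket in it. The core floats: the socket's axis is upright but up to 5 mm off this point in x and up to 5 mm in y, new each run, fixed during it; find it by sight or feel.
- core (a joint): How far the lock core (face and socket) is pressed down, in m: 0 at rest, hard stop at 0.012. Sprung: gives from about 1.3 N, then 0.9 N per mm (8.5 N at 8 mm). A key pressed on the face beside the socket pushes the core down; once the key is over the socket, turned to match it, the core springs up round it.
- spindle (a joint): How far the socket is turned, in rad, clockwise from above; at 0 its sides are parallel to the scale's x and y. Starts at 0 to 0.3, hard stop at 1.25; takes 0.12 N m, stays where left. Square socket 11.4 mm wide, 16 mm deep, mouth bevelled 1.5 mm; a key fully home has its tip 24 mm below the strip's top. The key has about 0.15 rad of play either way.
- weight_big: Bystander: stainless knobbed reference weight, 50 mm in diameter, 72 mm high, standing loose on the bench, origin at the centre of its underside.
- weight_small: Bystander: stainless knobbed reference weight, 38 mm in diameter, 58 mm high, standing loose on the bench, origin at the centre of its underside.
Mind the look-alikes: they are no part of the job. Leave any orange or red look-alike of the key alone.

How it is judged:
By the outcome, as a careful person would: the job done as asked, in the order asked, and still so for the second after the job is handed in, with the robot touching nothing.
It also fails if it takes over 72 s, if anything falls off the work surface, if the arm or the gripper's body presses on something with over 40 N, if the wrist force passes 120 N, or if a joint passes its speed limit or range.

ROBOT

A 6-joint arm with a two-finger parallel gripper is mounted at the origin on the work surface. World frame = base frame: x ahead of the robot, y to its left, z up, the work surface at z = 0. Lengths are in m, angles in degrees, forces in N, time in s.
With the tool pointing down it reaches from about 0.375 to 0.9 m from the base axis. Payload 3.1 kg.
Tool frame: the origin (TCP) lies on the centre line of the jaws, within the pads' length; the fingertips stand 25 mm ahead of it and the grasp point (between the pads) lies 6 mm ahead of it; y points along the fingers, x is the direction in which the jaws open and shut, and the axes are right-handed (so a half turn about y gives the same grasp; the last joint's range is limited). The gripper opens to 87 mm and grips with 3 to 60 N. Pads are 19 mm wide; open, the fingers measure 117 mm over their backs; the gripper's body (75 mm by 190 mm) begins 51 mm behind the grasp point.
Start: joints at [64.544, 30.224, 82.088, -0, 67.689, -10.227], TCP at [0.164, 0.603, 0.248] pointing down, gripper open.
Joint ranges: [-176.69, 176.69], [-43.24, 126.21], [12.49, 139.97], [-82, 262], [0, 151.66], [-163.58, 163.58]. Speed limits (degrees/s): [159.86, 159.86, 180, 180, 180, 180].

INTERFACE

Orientations are given as a 3x3 rotation matrix whose columns are the frame's x, y, z axes.
In Python, from rig import * gives the robot as it stands.
- The arm moves only by the tool play_rows, never from a script. Its argument "commands" is a list of rows, each a list of 2 entries, a list of its own where there are three numbers: the shift along the world's x, y, z in m, then the turn, a rotation vector about the world's x, y, z in rad. A call has 1 to 10 rows; each row is the pose to reach, as a shift and turn from the pose commanded when the call began; what a row does not reach only later rows make up. A row lasts 1/8 s, in which the tool goes at most 62.5 mm and 10.7 degrees, less where a joint would pass 70% of its speed; a pose out of reach is approached as far as the arm can. A call with a gripper value outside its range is refused whole. "gripper" is the finger opening in m, from 0 to 0.087, set as the call begins (left out, the last holds). The fingers move at their own pace and stop on an object; the grip force is fixed at half the most. Time passes only in rows, so rows that repeat a pose let the fingers close. It gives the time, the measured TCP pose, the force and the opening at its end, in the units of the state.
- read_state(): the state, without advancing time (a new reading comes with each control period).
- capture(name): name is "scene" or "top" or "wrist"; returns a dict with "frame" (400x640x3 uint8, red, green, blue), "depth" (400x640 float32, m along the optical axis (not along the pixel's ray), 0 where there is no reading), "mtx" (3x3 intrinsics, pixels), "dist_coeffs" ([k1, k2, p1, p2, k3] as OpenCV has them; the pictures are not rectified), "cam_to_world" (4x4, takes a point from camera to world coordinates); the wrist camera has in their place "hand_eye" (4x4, takes a point from camera to tool coordinates, whose origin is the TCP and whose axes are the tool frame's). Camera axes: x right, y down, z forward; pixel columns grow to the right and rows downward; lengths in m; the calibration is good to about 2 mm. A picture is of the moment at which its call begins: read the wrist's pose just before it.
- hand_in(): hands the job in, once; it reports no verdict.
The state is a dict: "time_s": time; "joint_positions": joint angles; "qvel": joint speeds; "tau": joint torques, N m; "position": TCP position; "tcp_rot": TCP orientation; "force": force on the tool from outside, world axes, zero at the start; "moment": the same for the moment, N m; "opening": opening from 0.0 (shut) to 1.0 (fully open).
Only numpy, scipy, OpenCV 4.12 (cv2) and the standard library are available. Lean on these libraries where they do the work, as an engineer would, in place of code of your own. Each camera call takes 0.05 s, during which the arm holds its last target. There are 200 camera calls.

## Working session

There is one attempt and no reset: what is moved stays moved. The work goes in short steps, Python scripts to look and compute and a tool call to move; the robot and the scene stay as the last step left them, time stands still between calls to the robot, and variables do not carry over. Pictures are saved under pics/ and viewed, about 8 in all and at most 12, crops included, and the job is handed in when it is done.

Besides the shell and the picture viewer there is one more tool, called after ">>>" as name(argument=value, ...), one argument or row to a line, values as JSON. play_rows: Moves the arm, as the interface text tells. Its arguments: {"type":"object","properties":{"commands":{"type":"array"},"gripper":{"type":"number"}},"required":["commands"]}

```bash
mkdir -p pics; cat > h.py <<'E'
from rig import *
import numpy as np, cv2, pickle
def save(n,c):
    cv2.imwrite(f'pics/{n}.png',c['frame'][:,:,::-1]); pickle.dump(c,open(f'{n}.pkl','wb'))
def ray(c,uv,T=None):
    T=np.array(c['cam_to_world']) if T is None else T
    p=cv2.undistortPoints(np.array(uv,float).reshape(-1,1,2),np.array(c['mtx']),np.array(c['dist_coeffs'])).reshape(-1,2)
    d=np.c_[p,np.ones(len(p))]@T[:3,:3].T
    return T[:3,3],d
def onz(c,uv,z,T=None):
    o,d=ray(c,uv,T); return o+d*((z-o[2])/d[:,2])[:,None]
def wT(c,s):
    W=np.eye(4);W[:3,:3]=np.array(s['tcp_rot']);W[:3,3]=s['position'];return W@np.array(c['hand_eye'])
def cloud(c,T=None):
    v,u=np.mgrid[0:400,0:640]; uv=np.c_[u.ravel(),v.ravel()]
    o,d=ray(c,uv,T); return (o+d*c['depth'].reshape(-1,1)).reshape(400,640,3)
E
python3 - <<'E'
from h import *
s=read_state();print(s)
for n in['scene','top']:
    c=capture(n);save(n+'0',c);print(n,np.round(c['cam_to_world'],3).tolist())
a=cv2.imread('pics/scene0.png');b=cv2.imread('pics/top0.png')
cv2.imwrite('pics/both.png',cv2.resize(np.vstack([a,b]),(480,600)))
E
```

```text
{'time_s': 0.0, 'joint_positions': array([ 6.45452727e+01,  3.02792969e+01,  8.21551920e+01,  1.05859339e-03,
        6.76875235e+01, -1.02274404e+01]), 'qvel': array([ 0.1347369 ,  0.06158204,  0.01200625, -0.02339972,  0.01899381,
       -0.01163211]), 'tau': array([-3.19751489e-04, -4.40042675e+01, -1.76589632e+01,  6.32145884e-02,
        5.85199194e-02, -1.77932811e-04]), 'position': array([0.16383558, 0.60246023, 0.24657464]), 'tcp_rot': array([[ 2.62654546e-01, -9.30694230e-04, -9.64889488e-01],
       [ 9.64887667e-01, -1.91544652e-03,  2.62655898e-01],
       [-2.09264654e-03, -9.99997732e-01,  3.94914647e-04]]), 'force': array([-0.12873103,  0.10948608,  0.66895603]), 'moment': array([-0.0121779 ,  0.0168032 ,  0.06389445]), 'opening': 0.9970125742966199}
scene [[-0.722, 0.5, -0.479, 0.976], [0.692, 0.535, -0.484, 0.491], [0.014, -0.681, -0.732, 0.693], [0.0, 0.0, 0.0, 1.0]]
top [[-0.016, -0.999, 0.029, 0.542], [-1.0, 0.016, 0.025, 0.067], [-0.026, -0.029, -0.999, 0.745], [0.0, 0.0, 0.0, 1.0]]
```

View pics/both.png

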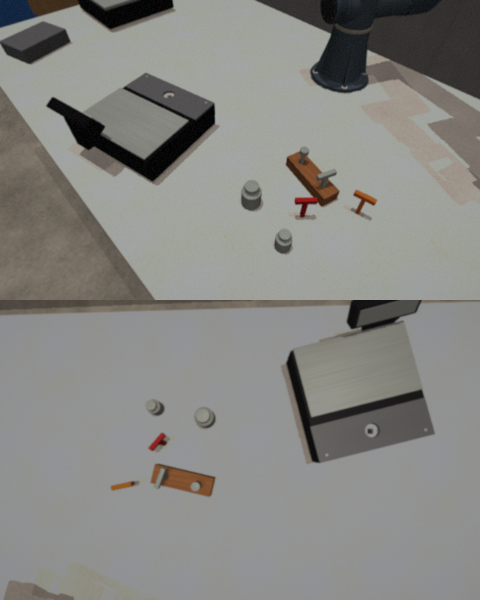

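```bash
python3 - <<'E'
from h import *
c=pickle.load(open('top0.pkl','rb'));P=cloud(c)
z=P[...,2]
for n,(u0,u1,v0,v1),lo,hi in[('key',(190,235,215,260),.068,.1),('pin',(245,280,235,262),.068,.1),('holder',(190,300,210,270),.028,.045),('wbig',(250,295,135,175),.055,.09),('wsm',(190,220,125,160),.045,.08)]:
    m=np.zeros((400,640),np.uint8);m[v0:v1,u0:u1]=(z[v0:v1,u0:u1]>lo)&(z[v0:v1,u0:u1]<hi)
    p=P[m>0];r=cv2.minAreaRect((p[:,:2]*1000).astype(np.float32));print(n,len(p),np.median(p,0).round(4),np.percentile(p[:,2],[5,95]).round(4),np.round(cv2.boxPoints(r),1).tolist(),np.round(r[1],1))
# strip
g=P[150:200,420:580];print('strip z',np.percentile(z[170:200,430:470],[10,50,90]))
cs=pickle.load(open('scene0.pkl','rb'))
def big(f,x,y,w,h,k):return cv2.resize(f[y:y+h,x:x+w,::-1],None,fx=k,fy=k,interpolation=cv2.INTER_CUBIC)
a=big(c['frame'],190,205,100,65,4);b=big(c['frame'],460,145,80,65,4);d=big(cs['frame'],370,185,130,110,4)
o=np.zeros((260+440,720,3),np.uint8);o[:260,:400]=a;o[:260,400:720]=b;o[260:700,:520]=d
cv2.imwrite('pics/crop1.png',o[:600])
E
```

```text
key 225 [0.4872 0.2803 0.0832] [0.0748 0.0852] [[460.79998779296875, 285.1000061035156], [509.29998779296875, 266.20001220703125], [513.9000244140625, 278.20001220703125], [465.5, 297.1000061035156]] [12.8 52. ]
pin 141 [0.4659 0.1931 0.0834] [0.0767 0.0855] [[451.5, 201.6999969482422], [457.29998779296875, 180.3000030517578], [479.3999938964844, 186.3000030517578], [473.70001220703125, 207.60000610351562]] [22.9 22.1]
holder 1749 [0.4765 0.2351 0.0347] [0.0324 0.0366] [[432.0, 166.39999389648438], [481.1000061035156, 154.10000610351562], [520.2000122070312, 310.29998779296875], [471.1000061035156, 322.6000061035156]] [161.   50.6]
wbig 293 [0.6405 0.1763 0.0714] [0.0694 0.0732] [[621.5, 161.0], [656.4000244140625, 158.0], [659.4000244140625, 192.10000610351562], [624.5, 195.1999969482422]] [34.3 35. ]
wsm 162 [0.6709 0.3109 0.0574] [0.0548 0.0592] [[655.0, 302.70001220703125], [679.9000244140625, 294.79998779296875], [687.5, 319.20001220703125], [662.7000122070312, 327.0]] [25.5 26.1]
strip z [0.08820938 0.0896162  0.0911199 ]
```

View pics/crop1.png

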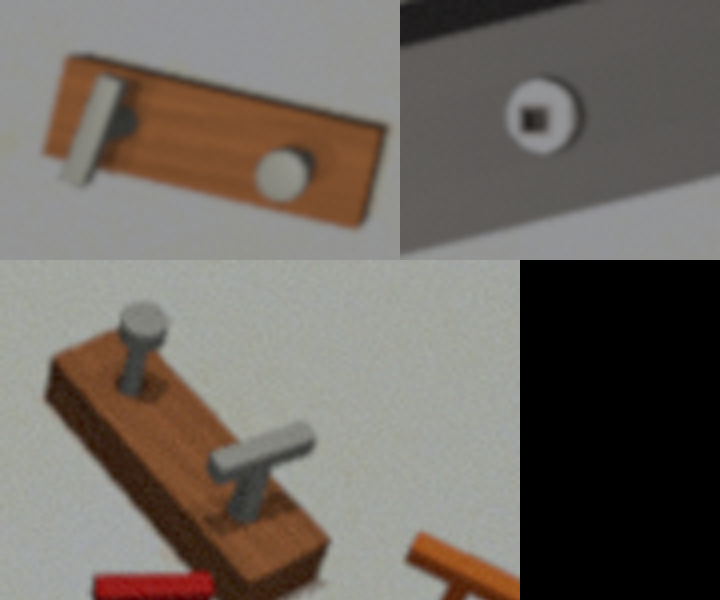

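```bash
python3 - <<'E'
from h import *
c=pickle.load(open('top0.pkl','rb'));g=cv2.cvtColor(c['frame'],cv2.COLOR_RGB2GRAY)
m=np.zeros_like(g);m[155:195,475:520]=(g[155:195,475:520]>150)
cn=max(cv2.findContours(m,0,2)[0],key=cv2.contourArea);(u,v),r=cv2.minEnclosingCircle(cn)
print('face',u,v,r,cv2.contourArea(cn));print('face on z.082',onz(c,[[u,v]],.082),'mouth approx z.09',onz(c,[[u,v]],.09))
d=np.zeros_like(g);d[170:180,485:502]=g[170:180,485:502]<110
M=cv2.moments(d,True);q=[M['m10']/M['m00'],M['m01']/M['m00']];print('socket',q,M['m00'],onz(c,[q],.082))
# scale yaw: strip points
P=cloud(c);z=P[...,2];hh=np.zeros_like(g);hh[20:220,370:590]=(z[20:220,370:590]>.082)&(z[20:220,370:590]<.108)
hp=P[hh>0][:,:2].astype(np.float32)*1000;rr=cv2.minAreaRect(hp);print(rr,cv2.boxPoints(rr))
w=capture('wrist');save('w0',w);print(np.round(w['hand_eye'],3).tolist(),w['mtx'])
E
```

```text
Traceback (most recent call last):
ValueError: max() iterable argument is empty
```

```bash
python3 - <<'E'
from h import *
c=pickle.load(open('top0.pkl','rb'));g=cv2.cvtColor(c['frame'],cv2.COLOR_RGB2GRAY)
print(g[174,478:515])
m=np.zeros_like(g);m[155:195,475:520]=(g[155:195,475:520]>120)
cn=max(cv2.findContours(m,0,2)[0],key=cv2.contourArea);(u,v),r=cv2.minEnclosingCircle(cn)
print('face',u,v,r,cv2.contourArea(cn));print('face on z.082',onz(c,[[u,v]],.082),'mouth approx z.09',onz(c,[[u,v]],.09))
d=np.zeros_like(g);d[170:180,485:502]=g[170:180,485:502]<100
M=cv2.moments(d,True);q=[M['m10']/M['m00'],M['m01']/M['m00']];print('socket',q,M['m00'],onz(c,[q],.082))
P=cloud(c);z=P[...,2];hh=np.zeros_like(g);hh[20:220,370:590]=(z[20:220,370:590]>.082)&(z[20:220,370:590]<.108)
hp=P[hh>0][:,:2].astype(np.float32)*1000;rr=cv2.minAreaRect(hp);print(rr,cv2.boxPoints(rr))
w=capture('wrist');save('w0',w);print(np.round(w['hand_eye'],3).tolist(),w['mtx'])
E
```

```text
[ 92  91  91  91  91  91  92  96 113 135 142 125  89  48  36  48  54  62
  86 117 138 146 148 145 129 103  76  60  72  83  88  89  87  88  88  87
  87]
face 494.5 173.5 8.860122680664062 205.0
face on z.082 [[ 0.5943229  -0.23161566  0.082     ]] mouth approx z.09 [[ 0.5936915 -0.2280106  0.09     ]]
socket [490.92452830188677, 174.60377358490567] 53.0 [[ 0.59243886 -0.22517409  0.082     ]]
((693.2930297851562, -207.4947509765625), (293.95654296875, 280.2157897949219), 13.496330261230469) [[ 517.6748   -105.5582  ]
 [ 583.0724   -378.0358  ]
 [ 868.91125  -309.4313  ]
 [ 803.5137    -36.953705]]
[[1.0, -0.001, 0.0, -0.001], [-0.001, -0.3, 0.954, -0.137], [-0.001, -0.954, -0.3, 0.083], [0.0, 0.0, 0.0, 1.0]] [[285.97724103   0.         318.9929732 ]
 [  0.         285.97724103 204.11265175]
 [  0.           0.           1.        ]]
```

>>> play_rows(
  commands=[
    [[0.028,-0.053,0],[0,0,0.03]],
    [[0.056,-0.106,0],[0,0,0.06]],
    [[0.084,-0.159,0],[0,0,0.1]],
    [[0.112,-0.212,0],[0,0,0.14]],
    [[0.14,-0.265,0],[0,0,0.18]],
    [[0.168,-0.318,0],[0,0,0.22]],
    [[0.196,-0.371,0],[0,0,0.26]],
    [[0.224,-0.424,0],[0,0,0.3]],
    [[0.252,-0.477,0],[0,0,0.33]],
    [[0.28,-0.53,0],[0,0,0.35]],
  ],
)

```text
time_s: 1.4
position: [0.4448, 0.0712, 0.2476]
tcp_rot: [[-0.084, 0.0, -0.996], [0.996, 0.0, -0.084], [0.0, -1.0, -0.0]]
force: [1.3, -0.1, 0.0]
opening: 1.004
```

>>> play_rows(
  commands=[
    [[0.028,-0.053,0],[0,0,0]],
    [[0.056,-0.106,0],[0,0,0]],
    [[0.084,-0.159,0],[0,0,0]],
    [[0.112,-0.212,0],[0,0,0]],
    [[0.14,-0.25,-0.02],[0,0,0]],
    [[0.16,-0.28,-0.04],[0,0,0]],
    [[0.169,-0.298,-0.06],[0,0,0]],
    [[0.169,-0.298,-0.08],[0,0,0]],
    [[0.169,-0.298,-0.097],[0,0,0]],
    [[0.169,-0.298,-0.097],[0,0,0]],
  ],
)

```text
time_s: 2.65
position: [0.6119, -0.224, 0.1487]
tcp_rot: [[-0.084, -0.004, -0.996], [0.996, 0.002, -0.084], [0.002, -1.0, 0.003]]
force: [-0.4, 0.0, -0.4]
opening: 1.005
```

```bash
python3 - <<'E'
from h import *
s=read_state();print(s['position'],s['joint_positions'],s['time_s'])
w=capture('wrist');save('w1',w);pickle.dump(s,open('s1.pkl','wb'))
T=wT(w,s)
cv2.imwrite('pics/w1v.png',w['frame'][:,:,::-1])
E
```

```text
[ 0.61191389 -0.22404538  0.14874362] [-2.99181383e+01  3.89274582e+01  8.26724402e+01  2.54493510e-03
  5.86415324e+01 -1.24757954e+02] 2.65
```

View pics/w1v.png

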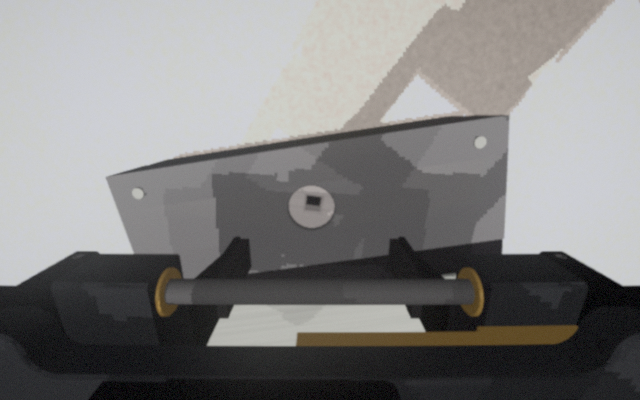

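```bash
python3 - <<'E'
from h import *
w=pickle.load(open('w1.pkl','rb'));s=pickle.load(open('s1.pkl','rb'));T=wT(w,s)
P=cloud(w,T);print('strip z',np.median(P[190:215,255:280,2]),'face z',np.median(P[212:222,303:322,2]))
g=cv2.cvtColor(w['frame'],cv2.COLOR_RGB2GRAY)
print(g[194:214,298:332])
# rectified patch: world x,y grid at z=.082, 0.1mm
xs=np.linspace(.61,.57,400);ys=np.linspace(-.25,-.21,400)  # rows: x decreasing; cols y increasing
X,Y=np.meshgrid(xs,ys,indexing='ij');Q=np.c_[X.ravel(),Y.ravel(),np.full(X.size,.082)]
Ti=np.linalg.inv(T);q=Q@Ti[:3,:3].T+Ti[:3,3]
uv,_=cv2.projectPoints(q,np.zeros(3),np.zeros(3),w['mtx'],w['dist_coeffs']);uv=uv.reshape(400,400,2).astype(np.float32)
r=cv2.remap(w['frame'],uv[...,0],uv[...,1],cv2.INTER_CUBIC);cv2.imwrite('pics/rect.png',r[:,:,::-1])
E
```

```text
strip z 0.08981602296813931 face z 0.08175702458312525
[[146 143 145 146 143 144 137 132 124 122 122 125 125 128 131 133 134 135
  134 136 140 139 141 142 139 139 141 142 142 142 136 125 106  89]
 [142 143 146 144 145 144 139 127 116  99  98 100 102 105 109 111 114 117
  122 126 127 130 130 133 135 136 139 139 142 138 140 133 119  96]
 [145 144 146 142 143 145 136 128 106  78  62  66  65  70  70  79  88  88
   98 102 102 107 112 120 126 129 137 138 139 141 139 138 131 108]
 [143 144 145 145 145 143 136 124 101  61  47  44  44  42  50  49  55  54
   60  63  63  76  87 108 121 128 135 142 142 141 143 139 135 123]
 [143 144 145 145 144 143 134 123  98  64  46  38  40  44  41  43  45  43
   39  44  44  55  75  97 119 130 137 142 144 142 143 143 140 132]
 [147 148 146 147 145 143 137 121 102  63  44  47  39  40  43  41  40  37
   35  40  44  47  71 101 122 129 137 142 143 142 142 144 145 141]
 [147 146 147 148 145 141 135 120  90  58  40  39  38  37  38  40  40  41
   41  41  39  48  79 108 124 130 140 142 144 143 144 143 145 141]
 [146 146 148 148 146 142 133 117  84  53  42  40  44  46 
[... 1075 characters left out ...]
 144 145 143 141 134 126 121 112 113 112 112 112 110 110 109 108 108
  106 108 108 115 121 131 135 138 140 141 143 141 141 143 143 146]
 [145 144 142 142 142 137 129 130 124 128 124 121 119 121 117 118 114 115
  114 109 110 115 123 129 135 138 137 139 140 141 140 142 146 150]
 [141 143 144 143 143 138 135 136 134 135 133 134 132 130 132 128 128 128
  125 122 123 123 127 135 138 141 142 143 138 141 144 145 151 157]
 [141 143 144 142 142 138 140 141 140 139 137 139 139 138 138 137 138 136
  135 135 132 135 135 137 137 143 142 140 142 149 154 152 157 160]
 [143 143 143 144 141 143 139 142 141 141 140 140 141 139 140 139 137 140
  136 136 136 133 136 138 141 141 143 143 146 153 161 163 158 151]]
```

View pics/rect.png

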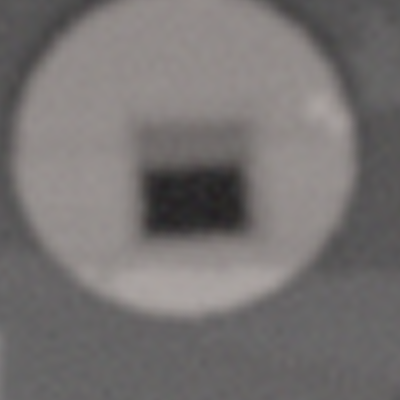

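>>> play_rows(
  commands=[
    [[0.035,-0.003,0],[0,0,0]],
    [[0.063,-0.0065,0],[0,0,0]],
    [[0.063,-0.0065,0],[0,0,0]],
    [[0.063,-0.0065,0],[0,0,0]],
  ],
)

```text
time_s: 3.2
position: [0.6753, -0.231, 0.151]
tcp_rot: [[-0.085, -0.001, -0.996], [0.996, 0.0, -0.085], [0.0, -1.0, 0.001]]
force: [-0.6, 0.3, -0.8]
opening: 0.998
```

```bash
cat > rect.py <<'E'
from h import *
s=read_state();w=capture('wrist');save('w2',w);pickle.dump(s,open('s2.pkl','wb'));T=wT(w,s)
print(s['position'],s['joint_positions'][5],'cam',T[:3,3])
# patch: up=+x, left=+y ; 0.1mm
xs=.612-np.arange(400)*1e-4;ys=-.21-np.arange(400)*1e-4
X,Y=np.meshgrid(xs,ys,indexing='ij');Q=np.c_[X.ravel(),Y.ravel(),np.full(X.size,.082)]
Ti=np.linalg.inv(T);q=Q@Ti[:3,:3].T+Ti[:3,3]
uv,_=cv2.projectPoints(q,np.zeros(3),np.zeros(3),w['mtx'],w['dist_coeffs']);uv=uv.reshape(400,400,2).astype(np.float32)
r=cv2.remap(w['frame'],uv[...,0],uv[...,1],cv2.INTER_CUBIC)
g=cv2.GaussianBlur(cv2.cvtColor(r,cv2.COLOR_RGB2GRAY),(7,7),0)
for th in(60,75,90,105,120):
    m=(g<th).astype(np.uint8);n,l,st,ce=cv2.connectedComponentsWithStats(m)
    for i in range(1,n):
        if 2000<st[i,4]<40000 and 80<ce[i,0]<320 and 80<ce[i,1]<320:
            cn=max(cv2.findContours((l==i).astype(np.uint8),0,1)[0],key=cv2.contourArea);R=cv2.minAreaRect(cn)
            print(th,st[i,4],'rect c x,y',round(.612-R[0][1]*1e-4,4),round(-.21-R[0][0]*1e-4,4),np.round(R[1],0),round(R[2],1),'centroid',.612-ce[i,1]*1e-4,-.21-ce[i,0]*1e-4)
cv2.imwrite('pics/rect2.png',cv2.resize(r[:,:,::-1],(500,500)))
E
python3 rect.py
```

```text
[ 0.67533979 -0.23098111  0.15099347] -122.66591525806027 cam [ 0.59236214 -0.23848713  0.28795542]
75 7601 rect c x,y 0.5926 -0.2309 [89. 90.] 3.6 centroid 0.5926865280884094 -0.23088926457045125
90 8991 rect c x,y 0.5926 -0.2309 [97. 96.] 3.5 centroid 0.5926547992436881 -0.23083803803803804
105 10042 rect c x,y 0.5926 -0.2309 [103. 102.] 3.1 centroid 0.5926404899422426 -0.2308082154949213
120 11016 rect c x,y 0.5926 -0.2309 [109. 106.] 2.7 centroid 0.5926261165577342 -0.2307955700798838
```

View pics/rect2.png

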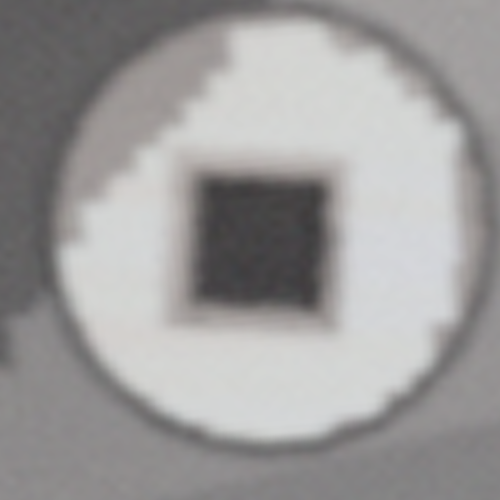

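>>> play_rows(
  commands=[
    [[0,0,0.05],[0,0,0]],
    [[-0.01,0.03,0.095],[0,0,0]],
    [[-0.031,0.085,0.1],[0,0,-0.06]],
    [[-0.052,0.141,0.1],[0,0,-0.12]],
    [[-0.073,0.198,0.1],[0,0,-0.18]],
    [[-0.094,0.255,0.1],[0,0,-0.24]],
    [[-0.115,0.312,0.1],[0,0,-0.3]],
    [[-0.136,0.369,0.1],[0,0,-0.36]],
    [[-0.157,0.426,0.1],[0,0,-0.42]],
    [[-0.178,0.483,0.09],[0,0,-0.456]],
  ],
)

```text
time_s: 4.5
position: [0.4969, 0.2528, 0.2416]
tcp_rot: [[0.365, 0.002, -0.931], [0.931, 0.0, 0.365], [0.001, -1.0, -0.002]]
force: [-0.1, -0.1, 0.4]
opening: 0.998
```

>>> play_rows(
  commands=[
    [[-0.011,0.03,-0.03],[0,0,0]],
    [[-0.011,0.03,-0.06],[0,0,0]],
    [[-0.011,0.03,-0.06],[0,0,0]],
    [[-0.011,0.03,-0.06],[0,0,0]],
  ],
  gripper=0.05,
)

```text
time_s: 5.0
position: [0.4875, 0.2811, 0.1816]
tcp_rot: [[0.364, 0.001, -0.931], [0.931, 0.0, 0.364], [0.001, -1.0, -0.001]]
force: [-0.4, -0.1, 0.3]
opening: 0.635
```

```bash
python3 - <<'E'
from h import *
s=read_state();w=capture('wrist');save('w3',w);T=wT(w,s);print(s['time_s'],s['position'],np.degrees(np.arctan2(s['tcp_rot'][1][0],s['tcp_rot'][0][0])),'cam',T[:3,3])
P=cloud(w,T);m=((P[...,2]>.078)&(P[...,2]<.092)&(abs(P[...,0]-.487)<.04)&(abs(P[...,1]-.281)<.035)).astype(np.uint8)
cn=max(cv2.findContours(m,0,1)[0],key=cv2.contourArea);print(m.sum())
pts=onz(w,cn.reshape(-1,2),.084,T)[:,:2].astype(np.float32)*1000
R=cv2.minAreaRect(pts);print(R,cv2.boxPoints(R).round(1).tolist())
f=w['frame'].copy();cv2.drawContours(f,[cn],-1,(0,255,0),1);cv2.imwrite('pics/w3v.png',f[:,:,::-1])
E
```

```text
5.0 [0.4875368  0.28112171 0.18159068] 68.65475622237008 cam [0.4096669  0.31076022 0.3184009 ]
794
((485.1205749511719, 282.2142639160156), (11.598474502563477, 52.19581985473633), 68.24654388427734) [[458.70001220703125, 286.5], [507.20001220703125, 267.20001220703125], [511.5, 277.8999938964844], [463.0, 297.29998779296875]]
```

View pics/w3v.png

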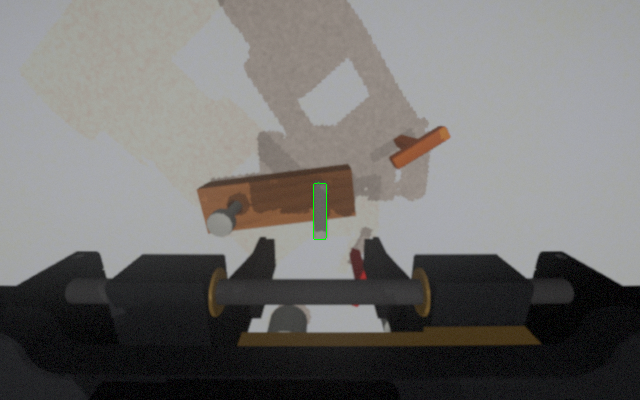

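>>> play_rows(
  commands=[
    [[-0.001,0.0005,-0.03],[0,0,0]],
    [[-0.001,0.0005,-0.06],[0,0,0]],
    [[-0.001,0.0005,-0.085],[0,0,0]],
    [[-0.001,0.0005,-0.098],[0,0,0]],
    [[-0.001,0.0005,-0.098],[0,0,0]],
  ],
)

```text
time_s: 5.68
position: [0.4864, 0.2817, 0.0827]
tcp_rot: [[0.364, -0.0, -0.931], [0.931, -0.0, 0.364], [-0.0, -1.0, 0.0]]
force: [0.4, -0.3, -0.4]
opening: 0.574
```

>>> play_rows(
  commands=[
    [[0,0,0],[0,0,0]],
    [[0,0,0],[0,0,0]],
    [[0,0,0],[0,0,0]],
    [[0,0,0],[0,0,0]],
    [[0,0,0],[0,0,0]],
    [[0,0,0],[0,0,0]],
  ],
  gripper=0.0,
)

```text
time_s: 6.42
position: [0.4863, 0.2822, 0.0827]
tcp_rot: [[0.363, 0.0, -0.932], [0.932, 0.0, 0.363], [0.0, -1.0, -0.0]]
force: [-0.5, 0.2, 2.2]
opening: 0.136
```

>>> play_rows(
  commands=[
    [[0,0,0.015],[0,0,0]],
    [[0,0,0.045],[0,0,0]],
    [[0,0,0.09],[0,0,0]],
    [[0,0,0.14],[0,0,0]],
    [[0,0,0.14],[0,0,0]],
    [[0,0,0.14],[0,0,0]],
  ],
)

```text
time_s: 7.18
position: [0.4854, 0.2818, 0.2226]
tcp_rot: [[0.363, -0.001, -0.932], [0.932, -0.0, 0.363], [-0.001, -1.0, 0.001]]
force: [-1.1, -0.4, -1.2]
opening: 0.134
```

```bash
python3 - <<'E'
from h import *
s=read_state();w=capture('wrist');save('w4',w);c=capture('scene');save('sc4',c);t=capture('top');save('top4',t);pickle.dump(s,open('s4.pkl','wb'))
print(s['time_s'],s['position'],s['force'],s['moment'])
def proj(c,p):
    Ti=np.linalg.inv(np.array(c['cam_to_world']));q=np.array(p)@Ti[:3,:3].T+Ti[:3,3]
    return cv2.projectPoints(q.reshape(-1,1,3),np.zeros(3),np.zeros(3),c['mtx'],c['dist_coeffs'])[0].reshape(-1,2)
p=np.array(s['position']);k=proj(c,[p+[0,0,-.006-.067],p+[0,0,-.006]]);print('tip, handle px',k)
u,v=k.mean(0).astype(int)
a=cv2.resize(c['frame'][v-40:v+60,u-50:u+50,::-1],(400,400),interpolation=cv2.INTER_CUBIC)
b=cv2.resize(w['frame'][120:300,230:410,::-1],(400,400),interpolation=cv2.INTER_CUBIC)
cv2.imwrite('pics/g4.png',np.hstack([a,b]));print('crop origin',u-50,v-40)
E
```

```text
7.175 [0.48538234 0.28176278 0.22261538] [-1.10415126 -0.40724309 -1.15371354] [-0.03521069  0.03798001  0.02030072]
tip, handle px [[443.56905193 206.0262608 ]
 [452.53739135 178.14661157]]
crop origin 398 152
```

View pics/g4.png

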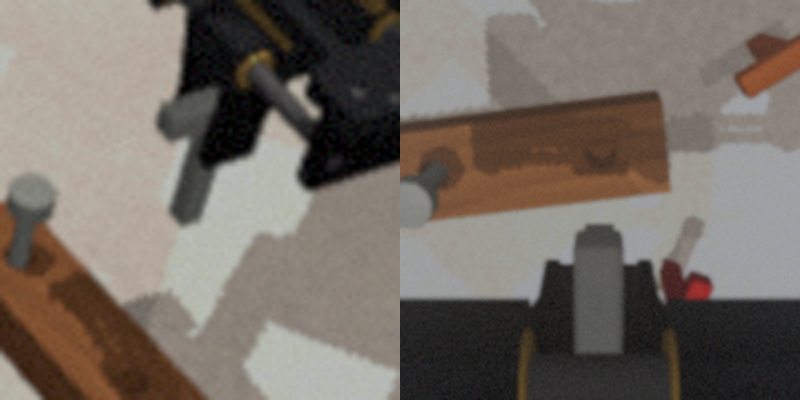

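```bash
python3 - <<'E'
from h import *
w=pickle.load(open('w4.pkl','rb'));he=np.array(w['hand_eye'])
g=cv2.cvtColor(w['frame'],cv2.COLOR_RGB2GRAY).astype(int)
print(g[215:240,317:322].mean(1).round());print(g[245,300:340])
# tool-frame: plane tool y = 0.006-0.007 (top of crossbar)
def tp(uv,y):
    o,d=ray(w,uv,he);return o+d*((y-o[1])/d[:,1])[:,None]
for r in(229,230,231,232):print(r,(tp([[319.3,r]],-.001)*1000).round(1))
print((tp([[319.3,222.5]],.013)*1000).round(1))
E
```

```text
[158. 158. 157. 158. 153. 131.  92.  69.  69.  67.  69.  68.  69.  69.
  70.  76.  81.  86.  88.  91.  92.  91.  92.  90.  92.]
[41 36 35 40 33 33 41 44 67 81 91 90 91 91 92 91 92 93 92 94 91 94 94 91
 90 89 90 89 84 77 60 48 35 37 36 40 35 37 28 33]
229 [[-0.4 -1.  27.1]]
230 [[-0.4 -1.  26.5]]
231 [[-0.4 -1.  25.9]]
232 [[-0.4 -1.  25.4]]
[[-0.4 13.  25.2]]
```

>>> play_rows(
  commands=[
    [[0.008,-0.04,0],[0,0,0.03]],
    [[0.02,-0.095,0],[0,0,0.06]],
    [[0.032,-0.152,0],[0,0,0.1]],
    [[0.044,-0.21,0],[0,0,0.14]],
    [[0.056,-0.268,0],[0,0,0.18]],
    [[0.068,-0.326,0],[0,0,0.22]],
    [[0.08,-0.384,0],[0,0,0.26]],
    [[0.092,-0.44,0],[0,0,0.3]],
    [[0.102,-0.488,0],[0,0,0.315]],
    [[0.1068,-0.5125,0],[0,0,0.315]],
  ],
)

```text
time_s: 8.57
position: [0.5926, -0.2329, 0.2208]
tcp_rot: [[0.059, -0.002, -0.998], [0.998, 0.001, 0.059], [0.001, -1.0, 0.002]]
force: [0.1, 0.2, -0.7]
opening: 0.136
```

>>> play_rows(
  commands=[
    [[0,0,-0.02],[0,0,0]],
    [[0,0,-0.04],[0,0,0]],
    [[0,0,-0.04],[0,0,0]],
    [[0,0,-0.04],[0,0,0]],
  ],
)

```text
time_s: 9.07
position: [0.5931, -0.2298, 0.1827]
tcp_rot: [[0.056, -0.0, -0.998], [0.998, 0.0, 0.056], [0.0, -1.0, 0.0]]
force: [-0.5, -0.1, -0.8]
opening: 0.134
```

```bash
python3 - <<'E'
from h import *
s=read_state();print(s['time_s'],s['position'],np.degrees(np.arctan2(s['tcp_rot'][1][0],s['tcp_rot'][0][0])),s['joint_positions'].round(1),s['force'].round(2),s['moment'].round(3))
c=capture('scene');save('sc5',c);w=capture('wrist')
Ti=np.linalg.inv(np.array(c['cam_to_world']))
u,v=cv2.projectPoints(((Ti[:3,:3]@[.5928,-.2305,.1])+Ti[:3,3]).reshape(1,1,3),np.zeros(3),np.zeros(3),c['mtx'],c['dist_coeffs'])[0].reshape(2).astype(int)
a=cv2.resize(c['frame'][v-50:v+50,u-50:u+50,::-1],(400,400),interpolation=cv2.INTER_CUBIC)
b=cv2.resize(w['frame'][100:300,220:420,::-1],(400,400),interpolation=cv2.INTER_CUBIC)
cv2.imwrite('pics/g5.png',np.hstack([a,b]))
E
```

```text
9.075 [ 0.59309789 -0.22983406  0.18266755] 86.78566929607274 [ -31.2   35.3   83.9    0.    60.8 -118. ] [-0.45 -0.09 -0.82] [ 0.025 -0.026 -0.034]
```

View pics/g5.png

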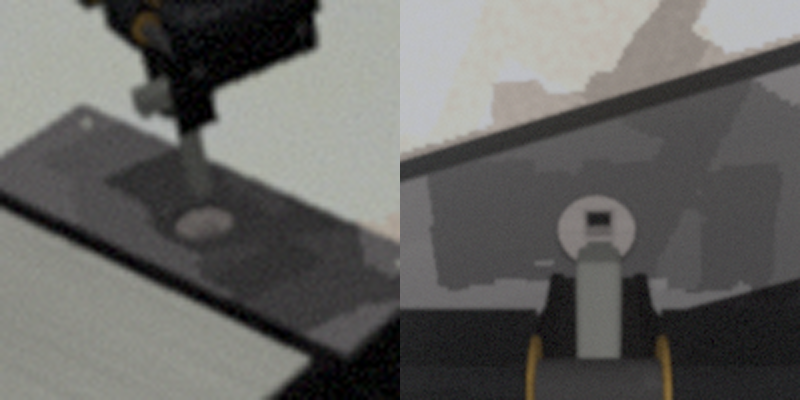

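>>> play_rows(
  commands=[
    [[0,-0.0005,-0.012],[0,0,0]],
    [[0,-0.0005,-0.02],[0,0,0]],
    [[0,-0.0005,-0.024],[0,0,0]],
    [[0,-0.0005,-0.026],[0,0,0]],
    [[0,-0.0005,-0.028],[0,0,0]],
    [[0,-0.0005,-0.03],[0,0,0]],
    [[0,-0.0005,-0.0315],[0,0,0]],
    [[0,-0.0005,-0.033],[0,0,0]],
    [[0,-0.0005,-0.033],[0,0,0]],
    [[0,-0.0005,-0.033],[0,0,0]],
  ],
)

```text
time_s: 10.42
position: [0.593, -0.231, 0.1496]
tcp_rot: [[0.057, 0.0, -0.998], [0.998, -0.0, 0.057], [-0.0, -1.0, -0.0]]
force: [-0.1, -0.1, -1.1]
opening: 0.132
```

>>> play_rows(
  commands=[
    [[0,0,-0.0015],[0,0,0]],
    [[0,0,-0.003],[0,0,0]],
    [[0,0,-0.0045],[0,0,0]],
    [[0,0,-0.006],[0,0,0]],
    [[0,0,-0.006],[0,0,0]],
  ],
)

```text
time_s: 11.05
position: [0.5928, -0.2309, 0.1433]
tcp_rot: [[0.057, -0.0, -0.998], [0.998, 0.0, 0.057], [0.0, -1.0, 0.0]]
force: [-0.1, -0.6, -0.3]
opening: 0.134
```

```bash
python3 - <<'E'
from h import *
s=read_state();print(s['position'],s['force'].round(2),s['moment'].round(3))
E
```

```text
[ 0.59281824 -0.23092444  0.14333759] [-0.09 -0.62 -0.26] [0.048 0.004 0.023]
```

>>> play_rows(
  commands=[
    [[0,0,-0.0015],[0,0,0]],
    [[0,0,-0.003],[0,0,0]],
    [[0,0,-0.004],[0,0,0]],
    [[0,0,-0.005],[0,0,0]],
    [[0,0,-0.005],[0,0,0]],
  ],
)

```text
time_s: 11.68
position: [0.593, -0.231, 0.1387]
tcp_rot: [[0.057, 0.0, -0.998], [0.998, -0.0, 0.057], [-0.0, -1.0, -0.0]]
force: [-0.5, 0.4, -0.1]
opening: 0.134
```

>>> play_rows(
  commands=[
    [[0,0,-0.0005],[0,0,0]],
    [[0,0,-0.001],[0,0,0]],
    [[0,0,-0.0015],[0,0,0]],
    [[0,0,-0.0015],[0,0,0]],
  ],
)

```text
time_s: 12.18
position: [0.593, -0.231, 0.1372]
tcp_rot: [[0.057, 0.0, -0.998], [0.998, -0.0, 0.057], [-0.0, -1.0, -0.0]]
force: [-0.9, 0.0, 2.0]
opening: 0.133
```

```bash
python3 - <<'E'
from h import *
s=read_state();print(s['position'],s['force'].round(2),s['moment'].round(3))
E
```

```text
[ 0.59301845 -0.23102019  0.13719918] [-0.85  0.01  2.04] [0.067 0.089 0.003]
```

>>> play_rows(
  commands=[
    [[0,0,0.0005],[0,0,-0.08]],
    [[0,0,0.0005],[0,0,-0.16]],
    [[0,0,0.0005],[0,0,-0.24]],
    [[0,0,0.0005],[0,0,-0.32]],
    [[0,0,0.0005],[0,0,-0.4]],
    [[0,0,0.0005],[0,0,-0.48]],
    [[0,0,0.0005],[0,0,-0.56]],
    [[0,0,0.0005],[0,0,-0.62]],
    [[0,0,0.0005],[0,0,-0.62]],
  ],
)

```text
time_s: 13.3
position: [0.5927, -0.2304, 0.1375]
tcp_rot: [[0.626, -0.001, -0.78], [0.78, 0.001, 0.626], [0.0, -1.0, 0.001]]
force: [-0.1, 0.6, 0.7]
opening: 0.135
```

```bash
cat > st.py <<'E'
from h import *
s=read_state();print(s['time_s'],s['position'].round(4),'A',np.degrees(np.arctan2(s['tcp_rot'][1][0],s['tcp_rot'][0][0])).round(2),s['force'].round(2),s['moment'].round(3),s['joint_positions'].round(1),s['opening'])
E
python3 st.py
```

```text
13.3 [ 0.5927 -0.2304  0.1375] A 51.28 [-0.12  0.56  0.68] [0.315 0.128 0.118] [-31.3  38.7  85.7   0.   55.7 -82.6] 0.13468000637366936
```

>>> play_rows(
  commands=[
    [[0,0,0],[0,0,-0.07]],
    [[0,0,0],[0,0,-0.14]],
    [[0,0,0],[0,0,-0.21]],
    [[0,0,0],[0,0,-0.28]],
    [[0,0,0],[0,0,-0.34]],
    [[0,0,0],[0,0,-0.38]],
    [[0,0,0],[0,0,-0.42]],
    [[0,0,0],[0,0,-0.42]],
  ],
)

```text
time_s: 14.3
position: [0.5928, -0.2304, 0.1374]
tcp_rot: [[0.889, -0.001, -0.458], [0.458, 0.001, 0.889], [0.0, -1.0, 0.001]]
force: [-0.2, 1.7, 0.6]
opening: 0.132
```

```bash
python3 st.py
```

```text
14.3 [ 0.5928 -0.2304  0.1374] A 27.24 [-0.21  1.67  0.64] [0.48  0.078 0.132] [-31.3  38.7  85.7   0.   55.7 -58.6] 0.13229805206978265
```

>>> play_rows(
  commands=[
    [[0,0,0],[0,0,-0.03]],
    [[0,0,0],[0,0,-0.06]],
    [[0,0,0],[0,0,-0.06]],
  ],
)

```text
time_s: 14.68
position: [0.5928, -0.2306, 0.1375]
tcp_rot: [[0.916, -0.0, -0.402], [0.402, 0.001, 0.916], [-0.0, -1.0, 0.001]]
force: [-0.7, 2.9, 0.9]
opening: 0.132
```

>>> play_rows(
  commands=[
    [[0,0,0],[0,0,-0.025]],
    [[0,0,0],[0,0,-0.05]],
    [[0,0,0],[0,0,-0.05]],
  ],
)

```text
time_s: 15.05
position: [0.5928, -0.2307, 0.1375]
tcp_rot: [[0.935, -0.0, -0.356], [0.356, 0.001, 0.935], [-0.0, -1.0, 0.001]]
force: [-0.3, 3.8, 2.4]
opening: 0.131
```

```bash
python3 st.py
```

```text
15.05 [ 0.5928 -0.2307  0.1375] A 20.84 [-0.34  3.8   2.42] [0.726 0.08  0.08 ] [-31.3  38.7  85.7   0.   55.7 -52.2] 0.13098576573633205
```

```bash
python3 - <<'E'
from h import *
s=read_state();w=capture('wrist');save('w6',w);c=capture('top');save('top6',c);w4=pickle.load(open('w4.pkl','rb'))
b=np.hstack([cv2.resize(x['frame'][100:300,220:420,::-1],(400,400),interpolation=cv2.INTER_CUBIC) for x in(w4,w)])
cv2.imwrite('pics/g6.png',b)
E
```

```text
(no output)
```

View pics/g6.png

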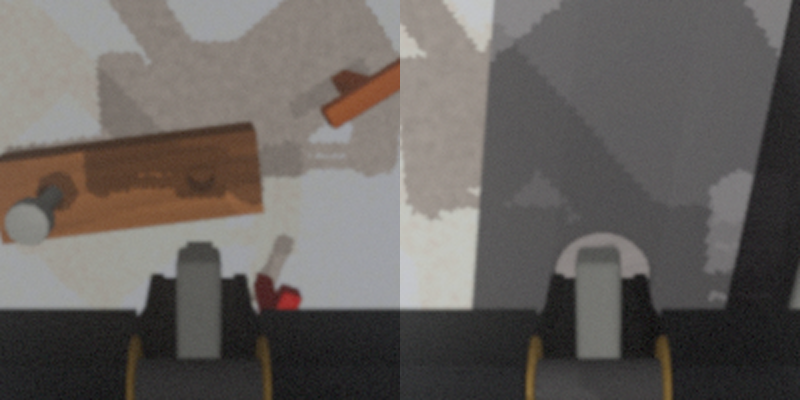

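>>> play_rows(
  commands=[
    [[0,0,0],[0,0,-0.025]],
    [[0,0,0],[0,0,-0.05]],
    [[0,0,0],[0,0,-0.05]],
  ],
)

```text
time_s: 15.52
position: [0.5929, -0.2308, 0.1375]
tcp_rot: [[0.951, -0.0, -0.309], [0.309, 0.0, 0.951], [-0.0, -1.0, 0.0]]
force: [-0.4, 4.1, 2.3]
opening: 0.134
```

```bash
python3 st.py; python3 - <<'E'
from h import *
w=pickle.load(open('w1.pkl','rb'));s=pickle.load(open('s1.pkl','rb'));T=wT(w,s)
# two strip screws (white discs) on z=.09 and strip front edge: yaw of scale's y
g=cv2.cvtColor(w['frame'],cv2.COLOR_RGB2GRAY)
q=[]
for u,v in((138,193),(480,142)):
    p=g[v-10:v+11,u-10:u+11].astype(float);m=(p>150)*p;yy,xx=np.mgrid[-10:11,-10:11];q.append([u+(m*xx).sum()/m.sum(),v+(m*yy).sum()/m.sum()])
P=onz(w,q,.09,T);d=P[1]-P[0];print(q,P.round(4),np.linalg.norm(d),np.degrees(np.arctan2(-d[0],d[1])))
E
```

```text
15.525 [ 0.5929 -0.2308  0.1375] A 17.97 [-0.35  4.11  2.29] [0.829 0.067 0.158] [-31.3  38.7  85.7   0.   55.7 -49.3] 0.1344092398777177
[[np.float64(137.07059796371905), np.float64(193.31707064964598)], [np.float64(480.35770104497954), np.float64(142.04852339845525)]] [[ 0.5927 -0.3562  0.09  ]
 [ 0.5371 -0.1208  0.09  ]] 0.24190136555159247 13.298292662604299
```

```bash
python3 - <<'E'
from h import *
w7=capture('wrist');save('w7',w7)
for n in('w4','w6','w7'):
    w=pickle.load(open(n+'.pkl','rb'));he=np.array(w['hand_eye']);g=cv2.GaussianBlur(cv2.cvtColor(w['frame'],cv2.COLOR_RGB2GRAY),(3,3),0).astype(float)
    out=[]
    for r in range(240,274,3):
        row=g[r];mid=row[314:325].mean();e=[]
        for sgn in(-1,1):
            lo=row[319+sgn*16:319+sgn*18:sgn].mean();th=(mid+lo)/2;u=319
            while row[u]>th and abs(u-319)<20:u+=sgn
            e.append(u-sgn*(th-row[u])/(row[u-sgn]-row[u]))
        o,d=ray(w,[[x,r] for x in e],he);p=o+d*((-.001-o[1])/d[:,1])[:,None];out.append([*(p[:,0]*1000),p[0,2]*1000])
    out=np.array(out);fit=[np.degrees(np.arctan(np.polyfit(out[:,2],out[:,i],1)[0])) for i in(0,1)]
    print(n,np.round(fit,2));print(out.round(1)[::4].tolist())
E
```

```text
w4 [ 0.1  -0.44]
[[-6.4, 4.9, 20.9], [-6.4, 5.1, 14.0], [-6.5, 5.1, 6.9]]
w6 [-0.14  0.03]
[[-6.6, 5.0, 20.4], [-6.6, 5.0, 13.5], [-6.6, 5.0, 6.4]]
w7 [-0.22 -0.12]
[[-6.6, 4.9, 20.4], [-6.6, 5.0, 13.5], [-6.6, 5.1, 6.4]]
```

>>> play_rows(
  commands=[
    [[0,0,0],[0,0,-0.02]],
    [[0,0,0],[0,0,-0.04]],
    [[0,0,0],[0,0,-0.04]],
  ],
)

```text
time_s: 15.95
position: [0.5929, -0.2309, 0.1375]
tcp_rot: [[0.963, -0.0, -0.27], [0.27, 0.0, 0.963], [-0.0, -1.0, 0.0]]
force: [-0.5, 5.1, 1.9]
opening: 0.131
```

```bash
python3 st.py;python3 -c "
from h import *
print(read_state()['tau'].round(3))"
```

```text
15.95 [ 0.5929 -0.2309  0.1375] A 15.69 [-0.47  5.07  1.91] [0.974 0.146 0.162] [-31.3  38.7  85.7   0.   55.7 -47. ] 0.13141935303067084
[ -2.938 -46.597 -15.833  -0.949  -0.9     0.223]
```

>>> play_rows(
  commands=[
    [[0,0,0],[0,0,-0.02]],
    [[0,0,0],[0,0,-0.04]],
    [[0,0,0],[0,0,-0.04]],
  ],
)

```text
time_s: 16.32
position: [0.5929, -0.2309, 0.1375]
tcp_rot: [[0.973, -0.0, -0.232], [0.232, 0.0, 0.973], [-0.0, -1.0, 0.0]]
force: [0.5, 5.3, 1.5]
opening: 0.137
```

```bash
python3 st.py;python3 -c "
from h import *
print(read_state()['tau'].round(3))"
```

```text
16.325 [ 0.5929 -0.2309  0.1375] A 13.39 [0.5  5.29 1.47] [0.98  0.13  0.269] [-31.3  38.7  85.7  -0.   55.7 -44.7] 0.1370956499240531
[ -3.091 -46.628 -15.921  -0.94   -0.945   0.285]
```

>>> play_rows(
  commands=[
    [[0,0,0],[0,0,-0.02]],
    [[0,0,0],[0,0,-0.04]],
    [[0,0,0],[0,0,-0.04]],
  ],
)

```text
time_s: 16.7
position: [0.5929, -0.2309, 0.1375]
tcp_rot: [[0.981, -0.0, -0.192], [0.192, 0.0, 0.981], [-0.0, -1.0, 0.0]]
force: [-1.2, 5.3, 1.8]
opening: 0.134
```

```bash
python3 st.py;python3 -c "
from h import *
print(read_state()['tau'].round(3)); w=capture('wrist');save('w8',w);c=capture('scene');save('sc8',c);
he=np.array(w['hand_eye']);g=cv2.GaussianBlur(cv2.cvtColor(w['frame'],cv2.COLOR_RGB2GRAY),(3,3),0).astype(float);out=[]
for r in range(240,274,3):
    row=g[r];mid=row[314:325].mean();e=[]
    for sgn in(-1,1):
        lo=row[319+sgn*16:319+sgn*18:sgn].mean();th=(mid+lo)/2;u=319
        while row[u]>th and abs(u-319)<20:u+=sgn
        e.append(u-sgn*(th-row[u])/(row[u-sgn]-row[u]))
    o,d=ray(w,[[x,r] for x in e],he);p=o+d*((-.001-o[1])/d[:,1])[:,None];out.append([*(p[:,0]*1000),p[0,2]*1000])
out=np.array(out);print([np.degrees(np.arctan(np.polyfit(out[:,2],out[:,i],1)[0])) for i in(0,1)],out.round(1)[::4].tolist())
"
```

```text
16.7 [ 0.5929 -0.2309  0.1375] A 11.06 [-1.21  5.27  1.8 ] [0.903 0.177 0.245] [-31.3  38.7  85.7   0.   55.7 -42.4] 0.13378920453610277
[ -3.04  -46.639 -15.934  -0.948  -0.949   0.244]
[np.float64(-0.6177724650443311), np.float64(-0.6970412491262014)] [[-6.8, 4.8, 20.3], [-6.7, 5.0, 13.4], [-6.6, 5.0, 6.3]]
```

```bash
python3 - <<'E'
from h import *
w=pickle.load(open('w8.pkl','rb'));c=pickle.load(open('sc8.pkl','rb'))
Ti=np.linalg.inv(np.array(c['cam_to_world']))
u,v=cv2.projectPoints(((Ti[:3,:3]@[.5928,-.2305,.1])+Ti[:3,3]).reshape(1,1,3),np.zeros(3),np.zeros(3),c['mtx'],c['dist_coeffs'])[0].reshape(2).astype(int)
a=cv2.resize(c['frame'][v-40:v+30,u-40:u+40,::-1],(400,350),interpolation=cv2.INTER_CUBIC);a=np.vstack([a,np.zeros((50,400,3),np.uint8)])
b=cv2.resize(w['frame'][205:285,280:360,::-1],(400,400),interpolation=cv2.INTER_CUBIC)
cv2.imwrite('pics/g8.png',np.clip(np.hstack([a,b]).astype(float)*1.4,0,255).astype(np.uint8))
E
```

```text
(no output)
```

View pics/g8.png

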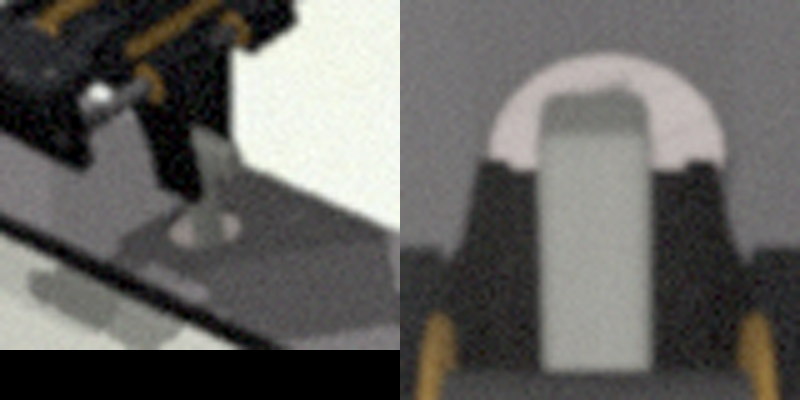

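>>> play_rows(
  commands=[
    [[0,0,0],[0,0,0.06]],
    [[0,0,0],[0,0,0.12]],
    [[0,0,0.0005],[0,0,0.18]],
    [[0,0,0.0005],[0,0,0.2]],
    [[0,0,0.0005],[0,0,0.2]],
  ],
)

```text
time_s: 17.42
position: [0.5928, -0.2311, 0.138]
tcp_rot: [[0.924, -0.0, -0.383], [0.383, 0.0, 0.924], [-0.0, -1.0, 0.0]]
force: [-1.8, 4.9, 1.2]
opening: 0.132
```

```bash
python3 st.py;python3 -c "
from h import *
print(read_state()['tau'].round(3))"
```

```text
17.425 [ 0.5928 -0.2311  0.138 ] A 22.5 [-1.79  4.95  1.24] [0.885 0.162 0.032] [-31.3  38.7  85.6  -0.   55.7 -53.8] 0.13244700942178472
[-2.3560e+00 -4.6870e+01 -1.5968e+01 -9.0500e-01 -9.1300e-01 -2.8000e-02]
```

>>> play_rows(
  commands=[
    [[-0.0003,0.0005,0],[0,0,0]],
    [[-0.0003,0.001,0],[0,0,0]],
    [[-0.0003,0.001,0],[0,0,0]],
  ],
)

```text
time_s: 17.8
position: [0.5928, -0.2305, 0.1382]
tcp_rot: [[0.923, 0.001, -0.384], [0.384, -0.001, 0.923], [0.0, -1.0, -0.001]]
force: [-1.4, 2.4, 0.4]
opening: 0.131
```

```bash
python3 st.py
```

```text
17.8 [ 0.5928 -0.2305  0.1382] A 22.57 [-1.37  2.39  0.42] [0.441 0.173 0.   ] [-31.3  38.6  85.7  -0.   55.6 -53.8] 0.13147369301051923
```

>>> play_rows(
  commands=[
    [[-0.0004,0.0004,0],[0,0,0]],
    [[-0.0005,0.0008,0],[0,0,0]],
    [[-0.0005,0.0008,0],[0,0,0]],
  ],
)

```text
time_s: 18.18
position: [0.5926, -0.2299, 0.1383]
tcp_rot: [[0.923, 0.001, -0.384], [0.384, -0.002, 0.923], [0.001, -1.0, -0.002]]
force: [1.0, 2.2, 0.2]
opening: 0.134
```

```bash
python3 st.py
```

```text
18.175 [ 0.5926 -0.2299  0.1383] A 22.58 [0.98 2.15 0.22] [0.024 0.015 0.019] [-31.2  38.6  85.8  -0.   55.5 -53.8] 0.13366945053227164
```

>>> play_rows(
  commands=[
    [[0,0,0],[0,0,-0.04]],
    [[0,0,0],[0,0,-0.08]],
    [[0,0,0],[0,0,-0.12]],
    [[0,0,0],[0,0,-0.16]],
    [[0,0,0],[0,0,-0.16]],
  ],
)

```text
time_s: 18.8
position: [0.5926, -0.2297, 0.1383]
tcp_rot: [[0.972, 0.001, -0.233], [0.233, -0.001, 0.972], [0.001, -1.0, -0.002]]
force: [0.0, 0.2, 1.7]
opening: 0.134
```

```bash
python3 st.py
```

```text
18.8 [ 0.5926 -0.2297  0.1383] A 13.47 [0.05 0.16 1.66] [ 0.    -0.055  0.186] [-31.2  38.6  85.8  -0.   55.5 -44.7] 0.1341842272450867
```

>>> play_rows(
  commands=[
    [[0,0,0],[0,0,-0.04]],
    [[0,0,0],[0,0,-0.07]],
    [[0,0,0],[0,0,-0.07]],
  ],
)

```text
time_s: 19.18
position: [0.5926, -0.2296, 0.1383]
tcp_rot: [[0.986, 0.001, -0.164], [0.164, -0.001, 0.986], [0.001, -1.0, -0.001]]
force: [0.7, 0.5, 1.2]
opening: 0.133
```

```bash
python3 st.py;python3 -c "
from h import *
print(read_state()['tau'].round(3))"
```

```text
19.175 [ 0.5926 -0.2296  0.1383] A 9.45 [0.75 0.52 1.18] [-0.132 -0.193  0.29 ] [-31.2  38.6  85.8  -0.   55.5 -40.7] 0.1331934134416002
[ -0.481 -46.222 -13.631   0.102   0.313   0.367]
```

>>> play_rows(
  commands=[
    [[0,0,0],[0,0,-0.04]],
    [[0,0,0],[0,0,-0.08]],
    [[0,0,0],[0,0,-0.08]],
  ],
)

```text
time_s: 19.55
position: [0.5925, -0.2295, 0.1382]
tcp_rot: [[0.996, 0.001, -0.085], [0.085, -0.001, 0.996], [0.001, -1.0, -0.001]]
force: [1.2, 0.0, 0.9]
opening: 0.135
```

```bash
python3 st.py;python3 -c "
from h import *
print(read_state()['tau'].round(3));save('w9',capture('wrist'))"
```

```text
19.55 [ 0.5925 -0.2295  0.1382] A 4.9 [1.24 0.04 0.88] [-0.092 -0.17   0.474] [-31.2  38.6  85.8  -0.   55.6 -36.1] 0.13543304078079954
[ -0.585 -46.165 -13.45    0.169   0.402   0.5  ]
```

>>> play_rows(
  commands=[
    [[0,0,0],[0,0,0.08]],
    [[0,0,0],[0,0,0.16]],
    [[0,0,0],[0,0,0.24]],
    [[0,0,0],[0,0,0.31]],
    [[0,0,0],[0,0,0.31]],
    [[0,0,0],[0,0,0.31]],
  ],
)

```text
time_s: 20.35
position: [0.5923, -0.2295, 0.1382]
tcp_rot: [[0.924, 0.001, -0.383], [0.383, -0.0, 0.924], [0.0, -1.0, -0.001]]
force: [1.5, -0.5, 0.5]
opening: 0.137
```

```bash
python3 st.py;python3 -c "
from h import *
print(read_state()['tau'].round(3))"
```

```text
20.35 [ 0.5923 -0.2295  0.1382] A 22.5 [ 1.49 -0.5   0.48] [-0.225 -0.196 -0.028] [-31.2  38.6  85.8  -0.   55.6 -53.7] 0.13727070078285689
[ 2.1600e-01 -4.6041e+01 -1.3237e+01  5.7000e-02  5.1700e-01  9.0000e-03]
```

>>> play_rows(
  commands=[
    [[0,0,0],[0,0,0]],
    [[0,0,0],[0,0,0]],
    [[0,0,0],[0,0,0]],
    [[0,0,0],[0,0,0]],
    [[0,0,0],[0,0,0]],
  ],
  gripper=0.045,
)

```text
time_s: 20.98
position: [0.5921, -0.2291, 0.138]
tcp_rot: [[0.923, -0.0, -0.384], [0.384, 0.0, 0.923], [-0.0, -1.0, 0.0]]
force: [-0.2, -0.1, 0.6]
opening: 0.504
```

>>> play_rows(
  commands=[
    [[0,0,0.01],[0,0,0]],
    [[0,0,0.03],[0,0,0]],
    [[0,0,0.06],[0,0,0]],
    [[0,0,0.1],[0,0,0]],
    [[0,0,0.1],[0,0,0]],
    [[0,0,0.1],[0,0,0]],
  ],
)

```text
time_s: 21.72
position: [0.5918, -0.2289, 0.2382]
tcp_rot: [[0.923, -0.0, -0.384], [0.384, 0.0, 0.923], [-0.0, -1.0, 0.0]]
force: [-0.4, 0.4, -0.7]
opening: 0.52
```

```bash
python3 st.py; python3 - <<'E'
from h import *
s=read_state();w=capture('wrist');save('w10',w);c=capture('scene');save('sc10',c);T=wT(w,s);P=cloud(w,T)
m=((P[...,2]>.125)&(P[...,2]<.15)&(np.hypot(P[...,0]-.5925,P[...,1]+.23)<.035)).astype(np.uint8)
cn=max(cv2.findContours(m,0,1)[0],key=cv2.contourArea);z=np.median(P[m>0][:,2]);pts=onz(w,cn.reshape(-1,2),.14,T)[:,:2].astype(np.float32)*1000
R=cv2.minAreaRect(pts);b=cv2.boxPoints(R);e=[b[1]-b[0],b[2]-b[1]];L=max(e,key=np.linalg.norm);print('handle z',z,R,'long axis',np.degrees(np.arctan2(L[1],L[0])))
Ti=np.linalg.inv(np.array(c['cam_to_world']))
u,v=cv2.projectPoints(((Ti[:3,:3]@[.5928,-.2305,.1])+Ti[:3,3]).reshape(1,1,3),np.zeros(3),np.zeros(3),c['mtx'],c['dist_coeffs'])[0].reshape(2).astype(int)
a=cv2.resize(c['frame'][v-50:v+50,u-50:u+50,::-1],(400,400),interpolation=cv2.INTER_CUBIC)
f=cv2.resize(w['frame'][100:300,220:420,::-1],(400,400),interpolation=cv2.INTER_CUBIC);cv2.imwrite('pics/g10.png',np.hstack([a,f]))
E
```

```text
21.725 [ 0.5918 -0.2289  0.2382] A 22.58 [-0.43  0.44 -0.66] [-0.025  0.048  0.053] [-31.2  31.5  81.2  -0.   67.3 -53.8] 0.5200647974163272
handle z 0.13950842710335254 ((591.7029418945312, -229.13429260253906), (11.66459846496582, 53.48658752441406), 22.518766403198242) long axis -67.481224
```

View pics/g10.png

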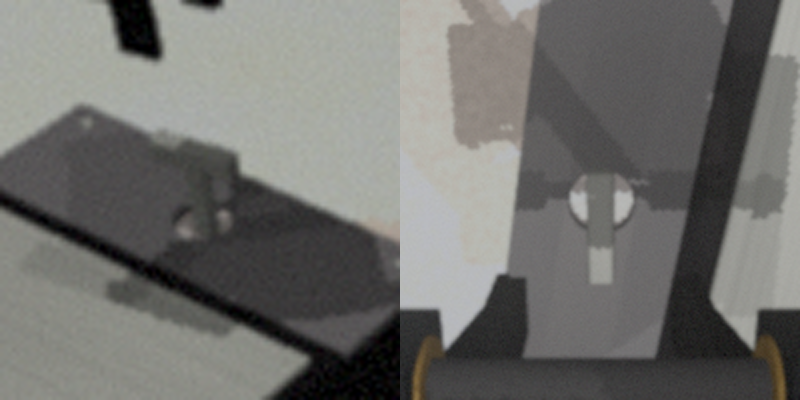

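```bash
python3 -c "
from h import *
t=capture('top');P=cloud(t);z=P[...,2]
for n,(u0,u1,v0,v1),lo,hi in[('pin',(245,280,235,262),.068,.1),('wbig',(250,295,135,175),.055,.09),('wsm',(190,220,125,160),.045,.08)]:
    q=P[v0:v1,u0:u1];print(n,np.median(q[(q[...,2]>lo)&(q[...,2]<hi)],0).round(4))
print(hand_in())"
```

```text
pin [0.4658 0.1932 0.0834]
wbig [0.6407 0.1764 0.0714]
wsm [0.6707 0.3108 0.0574]
the job is handed in; nothing more can be done
None
```

I took the steel T-key out of the holder, felt it fully home in the socket, turned it clockwise to its stop, and left it standing in the lock. The job was handed in at about 22 s of the 72 s allowed.

- **Home:** no face contact showed in the force readings on the way in, and the key met the socket floor at the expected depth with about 2–3 N. After I let go, the handle top measured 0.1395 m against the 0.140 m expected for a key fully home. From that force, the core was pressed in only about 1–2 mm.
- **At the stop:** the resisting torque rose to about 0.47 N m, well above the spindle's 0.12 N m. The handle was left about 1.41 rad from the scale's axis, which is the 1.25 rad stop plus the 0.15 rad play.
- **Bystanders:** the pin and both weights measured within 0.3 mm of where they started. I did not re-measure the red and orange look-alikes, but the robot never went to them.

**Checks that disagreed:**
- While I pressed against the stop, the tool turned up to about 0.3 rad further than stop plus play should allow, and the handle did not slip visibly in the grip. I took this as give in the contact, because the torque fell back to zero when I backed off to the expected angle.
- During the first turn the sideways force built up to about 5 N because the tool was about 1 mm off the socket's axis. I re-centred it and repeated the turn, and the sideways force stayed within about 1.5 N.

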